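# Back the ram out of the clay extruder and bolt it

### The arm

A 7-joint arm with a two-finger parallel gripper is mounted at the origin on the work surface. World frame = base frame: x ahead of the robot, y to its left, z up, the work surface at z = 0. Lengths are in m, angles in degrees, forces in N, time in s.
With the tool pointing down it reaches from about 0.425 to 0.875 m from the base axis. Payload 4.7 kg.
Tool frame: the origin (TCP) lies at the very end of the fingers, on their centre line; the grasp point (between the pads) lies 19 mm behind it; z points along the fingers, y is the line along which they close (so a half turn about z gives the same grasp; the last joint's range is limited). The gripper opens to 87 mm and grips with 3 to 60 N. Pads are 19 mm wide; open, the fingers measure 117 mm over their backs; the gripper's body (75 mm by 190 mm) begins 51 mm behind the grasp point.
Start: joints at [-63.822, 18.392, -4.016, 83.108, 1.295, 78.541, -3.26], TCP at [0.279, 0.587, 0.223] pointing down, gripper open.
Joint ranges: [-163.93, 163.93], [-17.29, 119.83], [-79.2, 71.16], [3.27, 140.29], [-89.18, 269.18], [5.43, 117.66], [-154.24, 154.24]. Speed limits (degrees/s): [147.25, 147.25, 180, 180, 180, 180, 180].

### API

Orientations are given as [roll, pitch, yaw] about the fixed x, y, z axes, in that order (R = Rz(yaw) Ry(pitch) Rx(roll)).
In Python, from cell import telemetry, cams, env gives the robot as it stands.
- The arm moves only by the tool arm_command, never from a script. Its argument "series" is text: rows parted by semicolons, each of 5 numbers parted by spaces: the shift along the tool's x, y, z in mm, then the turn about the tool's z in rad, then the closure in counts, from 0 (fully open) to 255 (shut). A call has 1 to 20 rows; each row shifts and turns the commanded pose from where the row before left it, along the tool's axes as they then stand; what a row does not reach is not made up. A row lasts 1/12 s, in which the tool goes at most 41.7 mm and 7.16 degrees, less where a joint would pass 70% of its speed; a pose out of reach is approached as far as the arm can. A call is refused whole if a number of a shift passes 41.7 or a number of a turn 0.125, either way. A call with a gripper value outside its range is refused whole. The fingers move at their own pace and stop on an object; "squeeze" is the grip in N (left out, the last holds). Time passes only in rows, so rows that do not move let the fingers close. It gives the time, the measured TCP pose, the force, the opening and the grip force at its end, in the units of the state.
- telemetry.get_obs(): the state, without advancing time (a new reading comes with each control period).
- cams.read_camera(name): name is "scene" or "side" or "wrist"; returns the picture (480x640x3 uint8, blue, green, red); there is no depth.
- cams.calibration(name): a dict with "K" (3x3 intrinsics, pixels), "origin" and "rotation" of the camera in the world; the wrist camera has in their place "hand_eye" (4x4, takes a point from camera to tool coordinates, whose origin is the TCP and whose axes are the flange's). Camera axes: x right, y down, z forward; pixel columns grow to the right and rows downward; lengths in m; the calibration is good to about 2 mm. A picture is of the moment at which its call begins: read the wrist's pose just before it. calibration takes no time and is no camera call.
- env.sign_off(): hands the job in; it is judged then, once.
The state is a dict: "time_s": time; "qpos": joint angles; "joint_velocities": joint speeds; "effort": joint torques, N m; "tool_pos": TCP position; "tool_rot": TCP orientation; "force": force on the tool from outside, world axes, zero at the start; "wrist_torque": the same for the moment, N m; "grip_width": finger opening in m; "grasp_force": force on a finger pad.
Only numpy, scipy, OpenCV 4.12 (cv2) and the standard library are available. Lean on these libraries where they do the work, as an engineer would, in place of code of your own. Each camera call takes 0.05 s, during which the arm holds its last target. There are 200 camera calls.

### The job

Get the clay extruder ready for reloading: throw its red ratchet pawl right over so that it stays clear (it is hooked under a tooth, so do not force it: it lifts freely once the crank has been eased forward a little), then wind the crank backward until the ram is fully back. Then lock the ram there: lift the barrel bolt's handle out of its notch, slide the bolt home and let the handle drop into the other notch. Leave the pawl thrown over and the other things on the bench where they are.

Things in the scene. Friction and masses are not known exactly. Their poses are not given: they have to be found in the camera images.
- extruder: Green bench clay extruder, bolted down, base 500 x 130 mm. Two upright cheek plates (outer faces 34 mm either side of the middle plane, 205 mm high, 175 near the bolt), an open-topped steel trough (loading port), a steel barrel (axis 160 mm up) with die ring. Origin: on the bench below the axle; x along the ram towards the die ring, y left, z up. All parts below move with it.
- axle (a point): Point on the axle's centre line, which runs along the extruder's y, on the middle plane, 130 mm above the bench. The axle carries the crank on the right (-y) side, the ram's pinion in the middle and the ratchet wheel on the left.
- ratchet (a point): Centre of the steel 10-tooth ratchet wheel on the axle: 107 mm over the teeth, 12 mm thick, 50 mm left (+y) of the middle plane. Each tooth has a hooked tip, 8 mm long, that overhangs the pawl's nose, so the pawl lifts only when the wheel has been eased forward off the nose.
- crank (a joint): Angle (rad) of crank, axle and ratchet wheel about the extruder's +y. Starts near 0. Increasing (top moves to +x) is forward, ram in; -5.027 is the end stop, ram fully back. A tooth is 0.628. From -0.03 to 0.15 the pawl is hooked; from 0.22 to 0.50 it lifts freely; then it clicks over and this repeats. Pawl down, the wheel cannot go back past -0.03. Friction 0.35 N m; stays where left.
- crank_handle (a point): Middle of the crank's wooden handle: a freely spinning cylinder 27 mm thick, 112 mm long, along the extruder's y, 70 mm from the axle line, so it circles 60 to 200 mm above the bench. This point is 136 mm right of the middle plane, 70 mm out from the flat crank arm. It starts near the top; at the end stop it is on the +x side of the axle and 25 mm above it.
- pawl (a joint): Angle (rad) of the red pawl about its pivot bolt: 0 is down between the ratchet teeth, increasing lifts it up and over towards -x. It has no spring: below about 1.8 it falls back by its weight, beyond about 2.0 it leans over and stays; 2.6 is the rest peg.
- pawl_nose: The rounded steel nose of the pawl, 5 mm thick and 16 mm long along the extruder's y, that sits between the ratchet teeth, 54 mm from the pawl's pivot line. Pulling the pawl up while hooked, or backing the crank hard on to it, loads the nose; it must not carry over 50 N (a pull of some 50 N on the pin). Free, the pawl lifts with under 3 N.
- pawl_pivot (a point): Point on the pawl's pivot line (along the extruder's y), at the same y as pawl_pin: 54 mm to the -x side of the axle, 194 mm above the bench. Fixed to the machine.
- pawl_pin (a point): Middle of the pawl's steel finger pin: 10 mm thick, 44 mm long with a 13 mm end cap, standing out along the extruder's +y from the red pawl, 42 mm from the pivot line. This point is 80 mm left of the middle plane, 24 mm outside the ratchet wheel's face.
- ram (a joint): Travel (m) of the toothed ram bar and its white piston along the extruder's x, 22 mm per rad of crank: near 0 at the start, positive further in, -0.111 fully back (piston behind the loading port, the bar's cross hole in line with the bolt).
- bolt (a joint): Slide (m) of the brass barrel bolt (10 mm rod) along the extruder's -y: 0 withdrawn, as at the start; 0.035 home, through the ram bar's 16 mm wide cross hole. It enters only when the ram is fully back. Friction 1.5 N.
- bolt_handle (a joint): Turn (rad) of the bolt's handle about the rod: 0 lies level in a notch, increasing lifts the knob (limit 1.5). The keeper has a notch at each end of the bolt's travel; lift 0.5 or more to clear the 8 mm land between them. It falls by its own weight.
- bolt_axis (a point): Point on the bolt rod's centre line (along the extruder's y): 80 mm to the +x side of the axle, 140 mm left of the middle plane, 160 mm above the bench. Fixed to the machine.
- bolt_knob (a point): Centre of the bolt handle's black knob: a drum 18 mm in diameter, 18 mm long, flat ends facing along y, 48 mm from the rod's centre line, on its +x side when the handle is down.
- die_plate: Bystander: spare aluminium die disc, 80 mm wide, 8 mm thick, lying flat; origin under its centre.
- spanner: Bystander: steel spanner 160 mm long, lying flat.
- bisque_mug: Bystander: terracotta mug, 85 mm tall; origin under its centre.
- glaze_jar: Bystander: jar with a white lid, 60 mm wide, 85 mm tall; origin under its centre.
- bisque_bowl: Bystander: pale bowl, 130 mm wide, 55 mm tall; origin under its centre.
- brush: Bystander: brush 190 mm long, lying flat.
- slip_bottle: Bystander: white bottle with a blue cap, 50 mm wide, 130 mm tall; origin under its centre.
- rib: Bystander: round dark wooden rib, 76 mm wide, 8 mm thick, lying flat; origin under its centre.

How it is judged:
By the outcome, as a careful person would: the job done as asked, in the order asked, and still so for the second after the job is handed in, with the robot touching nothing.
It also fails if it takes over 70 s, if anything falls off the work surface, if the arm or the gripper's body presses on something with over 40 N, if the wrist force passes 120 N, or if a joint passes its speed limit or range.

## Working session

There is one attempt and no reset: what is moved stays moved. The work goes in short steps, Python scripts to look and compute and a tool call to move; the robot and the scene stay as the last step left them, time stands still between calls to the robot, and variables do not carry over. Pictures are saved under pics/ and viewed, at most 10 in all, crops included, and the job is handed in when it is done.

Besides the shell and the picture viewer there is one more tool, called after "Emit:" by a JSON object that holds its "api" and its "payload", one argument or row to a line. arm_command: Moves the arm, as the interface text tells. Its arguments: {"type":"object","properties":{"series":{"type":"string"},"squeeze":{"type":"number"}},"required":["series"]}

```bash
ls; mkdir -p pics; python3 - <<'E'
from cell import telemetry,cams
import cv2
print(telemetry.get_obs())
for n in("scene","side"):
    cv2.imwrite(f"pics/{n}0.png",cams.read_camera(n)); print(n,cams.calibration(n))
print(cams.calibration("wrist"))
E
```

```text
pics
{'time_s': 0.0, 'qpos': array([-63.82160316,  18.43734536,  -4.01606604,  83.17415975,
         1.29686694,  78.53964591,  -3.26130434]), 'joint_velocities': array([ 0.00084498,  0.02231889,  0.12515804, -0.04640464, -0.02496744,
       -0.06780234, -0.09296452]), 'effort': array([ 2.09158702e-04, -4.91277015e+01, -4.04099207e-01, -3.12529492e+01,
       -6.40160521e-02,  4.36687970e-02,  1.75175569e-04]), 'tool_pos': array([0.27832552, 0.58679935, 0.22148752]), 'tool_rot': array([-1.79894196e+02,  7.34320792e-03,  1.54630919e+02]), 'force': array([ 0.22709619, -0.12318332,  0.32230066]), 'wrist_torque': array([-0.0231393 , -0.02670577,  0.03515127]), 'grasp_force': 0.0, 'grip_width': 0.08684347180430552}
scene {'K': array([[539.63377687,   0.        , 325.67203344],
       [  0.        , 539.63377687, 232.1971148 ],
       [  0.        ,   0.        ,   1.        ]]), 'origin': array([ 1.08569405, -0.89250202,  0.7948925 ]), 'rotation': array([-122.6955244 ,   -1.18208293,   31.98605153])}
side {'K': array([[613.20417816,   0.        , 317.08510842],
       [  0.        , 613.20417816, 238.77698792],
       [  0.        ,   0.        ,   1.        ]]), 'origin': array([-0.09904299, -0.89716973,  1.06387473]), 'rotation': array([-130.27249893,   -0.4654658 ,  -36.7865388 ])}
{'K': array([[355.92473859,   0.        , 316.94922974],
       [  0.        , 355.92473859, 236.81453427],
       [  0.        ,   0.        ,   1.        ]]), 'hand_eye': array([[-4.20471690e-04, -9.59157703e-01, -2.82871567e-01,
         7.65248187e-02],
       [ 9.99999472e-01, -6.68542920e-04,  7.80448265e-04,
         2.48154109e-04],
       [-9.37684749e-04, -2.82871090e-01,  9.59157478e-01,
        -1.62452274e-01],
       [ 0.00000000e+00,  0.00000000e+00,  0.00000000e+00,
         1.00000000e+00]])}
```

View pics/scene0.png

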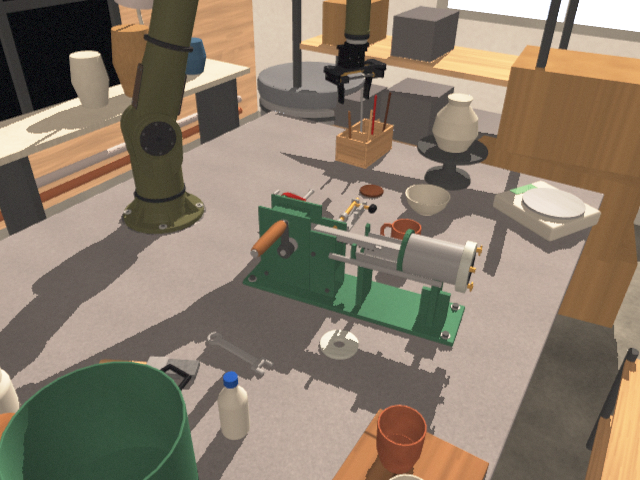

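View pics/side0.png

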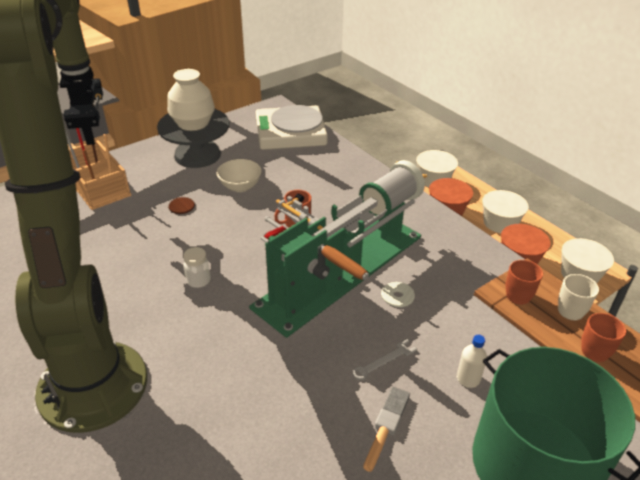

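```bash
python3 - <<'E'
import cv2
a=cv2.imread("pics/scene0.png")[170:350,240:480]; cv2.imwrite("pics/sc.png",cv2.resize(a,(800,600),interpolation=cv2.INTER_CUBIC))
a=cv2.imread("pics/side0.png")[155:335,245:445]; cv2.imwrite("pics/sd.png",cv2.resize(a,(667,600),interpolation=cv2.INTER_CUBIC))
E
```

```text
(no output)
```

View pics/sc.png

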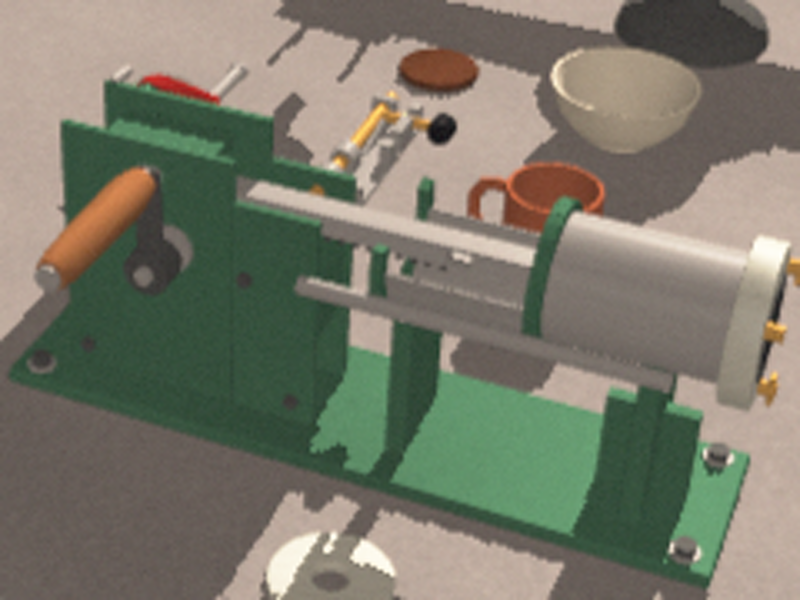

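View pics/sd.png

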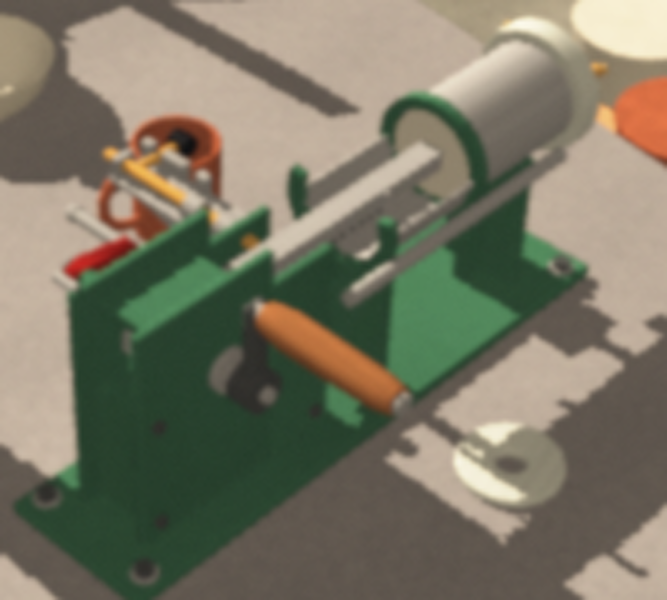

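```bash
cat > h.py <<'E'
import numpy as np
from cell import telemetry,cams
from scipy.spatial.transform import Rotation as R
from scipy.optimize import least_squares
def cam(n):
    c=cams.calibration(n); return c["K"],np.array(c["origin"]),R.from_euler("xyz",c["rotation"],degrees=True).as_matrix()
C={n:cam(n) for n in("scene","side")}
def proj(n,p):
    K,o,r=C[n]; q=K@(r.T@(np.asarray(p)-o)); return q[:2]/q[2]
E
cat > fit.py <<'E'
from h import *
sc=lambda u,v:("scene",240+u*.3,170+v*.3); sd=lambda u,v:("side",245+u*.29985,155+v*.3)
# params X Y yaw a xb xc t ky th_pin
def L(p):
    X,Y,w,a,xb,xc,t,ky,th=p; hx,hz=.07*np.sin(a),.13+.07*np.cos(a)
    pin=(-.054+.042*np.cos(th),.102,.194+.042*np.sin(th))
    return [((hx,-.192,hz),sc(55,268)),((hx,-.080,hz),sc(148,178)),((hx,-.192,hz),sd(398,397)),((hx,-.080,hz),sd(262,314)),
    ((.128,ky,.160),sc(441,128)),((.128,ky,.160),sd(182,141)),
    ((xb,-.065,t),sc(12,375)),((xb+.5,-.065,t),sc(710,574)),((xb+.5,.065,t),sc(748,455)),((xb,.065,t),sd(15,505)),((xb+.5,-.065,t),sd(587,267)),
    ((xc,-.034,.205),sc(62,122)),((xc,.034,.205),sc(105,80)),((xc,-.034,.205),sd(135,340)),((xc,.034,.205),sd(70,292)),
    (pin,sc(240,70)),(pin,sd(75,212))]
def res(p):
    X,Y,w=p[:3]; c,s=np.cos(w),np.sin(w); r=[]
    for l,(n,u,v) in L(p):
        q=(X+c*l[0]-s*l[1],Y+s*l[0]+c*l[1],l[2]); r+=list(proj(n,q)-(u,v))
    return np.array(r)
best=min((least_squares(res,[.6,-.1,w,0,-.1,-.1,.01,.14,.3],loss="soft_l1") for w in np.arange(-3,3.2,.5)),key=lambda s:s.cost)
print(best.x.round(4),best.cost); print(res(best.x).reshape(-1,2).round(1).tolist())
E
python3 fit.py
```

```text
[ 0.5027 -0.0476  0.1612 -0.0056 -0.1159 -0.0818  0.002   0.1342 -0.1247] 21.49293260467696
[[-0.7, 2.7], [-2.3, 1.6], [3.7, 0.7], [4.5, 0.2], [0.1, -0.7], [0.6, -0.1], [-0.5, -0.3], [0.8, 1.3], [1.0, -0.5], [-1.2, 0.4], [-1.1, -0.1], [-0.5, -1.9], [1.0, -2.7], [0.0, -1.3], [-2.3, -1.6], [0.4, -0.2], [-1.0, 0.2]]
```

```bash
sed -i 's/((xc,.034,.205),sc(105,80)),/((xc,.024,.205),sc(105,80)),/' fit.py; python3 fit.py
echo hand y free; sed 's/X,Y,w,a,xb,xc,t,ky,th=p;/X,Y,w,a,xb,xc,t,ky,th,hy,zz=p;/; s/-\.192/-.192+hy/g; s/-\.080/-.080+hy/g; s/,\.14,\.3\]/,.14,.3,0,0]/;s/,l\[2\])/,l[2]+p[10])/' fit.py > f2.py; python3 f2.py
echo no base; sed 's/((xb,-.065,t),sc(12,375)).*$//' fit.py > f3.py; python3 f3.py
```

```text
[ 0.5023 -0.0469  0.1593 -0.0052 -0.1157 -0.0802  0.0017  0.1337 -0.1344] 19.28999687016477
[[-0.7, 2.4], [-2.3, 1.4], [3.2, 0.6], [4.1, 0.1], [0.1, -0.7], [0.6, -0.1], [-0.3, -0.5], [0.7, 1.3], [1.0, -0.4], [-1.5, 0.3], [-1.2, -0.0], [0.3, -2.0], [-0.3, -0.9], [0.2, -1.8], [-2.1, -2.2], [0.5, -0.2], [-1.2, 0.2]]
hand y free
[ 0.5027 -0.0499  0.1582 -0.0335 -0.1158 -0.0797  0.0065  0.1389 -0.0364
  0.0121 -0.0026] 5.785279169239679
[[0.6, 0.8], [-1.2, 0.1], [-0.9, -0.1], [0.4, -0.5], [0.3, -0.2], [0.1, 0.3], [-1.1, -0.5], [0.5, 1.6], [0.9, -0.3], [-0.7, 0.3], [-0.1, -0.1], [-0.2, -0.3], [-0.6, 0.7], [1.4, -0.3], [-0.9, -0.7], [0.1, -0.2], [-0.2, 0.2]]
no base
[ 0.5049 -0.0432  0.1888 -0.1352 -0.1029 -0.0839 -0.0573  0.1269 -0.1697] 14.835658441732853
[[-0.1, 1.8], [-3.2, 0.6], [2.0, 0.2], [1.9, 0.5], [-0.2, -0.8], [0.4, -0.0], [0.6, -2.1], [-0.6, -1.1], [0.1, -2.1], [-2.9, -2.0], [0.9, -0.2], [-2.0, 0.2]]
```

Emit:
{"api": "arm_command", "payload": {
  "series": "0 0 -12 0.1212 0;0 0 -12 0.1212 0;0 0 -12 0.1212 0;0 0 -12 0.1212 0;0 0 -12 0.1212 0;0 0 -12 0.1212 0;0 0 -12 0.1212 0;0 0 0 0.1212 0;0 0 0 0 0"
}}

```text
time_s: 0.85
tool_pos: [0.2787, 0.5875, 0.307]
tool_rot: [180.0, -0.0, 98.9]
force: [-0.2, 0.5, 0.1]
grip_width: 0.087
grasp_force: 0.0
```

```bash
cat >> h.py <<'E'
P=np.array([.5027,-.0499]); W=.1582
Rz=lambda w:np.array([[np.cos(w),-np.sin(w)],[np.sin(w),np.cos(w)]])
def loc():
    o=telemetry.get_obs(); t=o["tool_pos"]
    l=np.r_[Rz(-W)@(t[:2]-P),t[2]]*1000
    return o,l
def rep():
    o,l=loc(); print("t",o["time_s"],"local",l.round(1),"yawl",round(o["tool_rot"][2]-np.degrees(W),2),"F",(Rz(-W)@o["force"][:2]).round(1),o["force"][2].round(1),"grip",round(o["grip_width"]*1000,1),round(o["grasp_force"],1),"q",o["qpos"].round())
E
python3 -c "
from h import *
rep()"
```

```text
t 0.85 local [-120.8  664.7  307. ] yawl 89.84 F [-0.2  0.5] 0.1 grip 87.0 0.0 q [-69.  17.   3.  75.  -1.  88. -57.]
```

Emit:
{"api": "arm_command", "payload": {
  "series": "-20 3 0 0 0;-34 6 0 0 0;-34 6 0 0 0;-34 6 0 0 0;-34 6 0 0 0;-34 6 0 0 0;-34 6 0 0 0;-34 6 0 0 0;-34 6 0 0 0;-34 6 0 0 0;-34 6 0 0 0;-34 6 0 0 0;-34 6 0 0 0;-34 6 0 0 0;-34 6 0 0 0;-34 6 0 0 0;-34 6 0 0 0;-34 6 0 0 0;-34 6 0 0 0;-34 6 0 0 0"
}}

```text
time_s: 2.52
tool_pos: [0.4989, -0.0535, 0.306]
tool_rot: [-180.0, -0.0, 99.3]
force: [0.6, -0.3, -0.1]
grip_width: 0.0867
grasp_force: 0.0
```

Emit:
{"api": "arm_command", "payload": {
  "series": "-34 4 0 0 0;-34 4 0 0 0;-34 2 0 0 0;-22 0 0 0 0;-10 0 0 0 0;0 0 0 0 0;0 0 0 0 0;0 0 0 0 0"
}}

```text
time_s: 3.18
tool_pos: [0.5301, -0.1811, 0.306]
tool_rot: [-180.0, -0.1, 99.3]
force: [-0.2, 0.4, -0.4]
grip_width: 0.0871
grasp_force: 0.0
```

```bash
python3 -c "
from h import *
import cv2
rep()
w=cams.read_camera('wrist');cv2.imwrite('pics/w1.png',w)"
```

```text
t 3.1833 local [   6.4 -133.9  306. ] yawl 90.19 F [-0.1  0.4] -0.4 grip 87.1 0.0 q [-28.   7.  49.  90.  -5.  86.  30.]
```

View pics/w1.png

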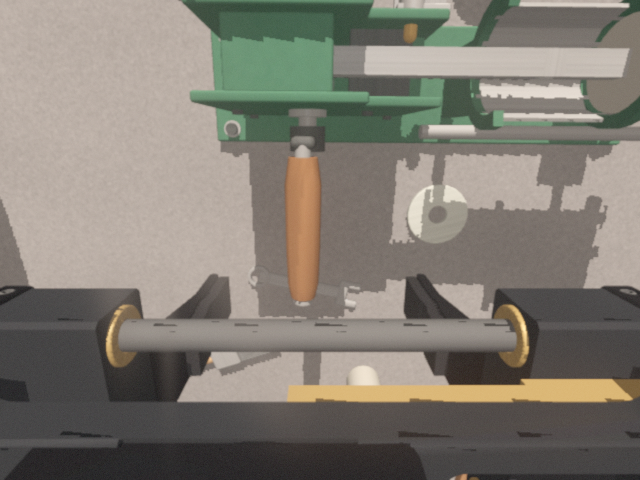

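```bash
cat >> h.py <<'E'
cw=cams.calibration("wrist"); HE=np.array(cw["hand_eye"]); KW=cw["K"]
def wr(u,v,z,o=None):  # pixel -> local mm at height z (m)
    o=o or telemetry.get_obs(); T=R.from_euler("xyz",o["tool_rot"],degrees=True).as_matrix()
    c=T@HE[:3,3]+o["tool_pos"]; d=T@HE[:3,:3]@np.linalg.solve(KW,[u,v,1.]); p=c+d*(z-c[2])/d[2]
    return (np.r_[Rz(-W)@(p[:2]-P),p[2]]*1000).round(1)
E
python3 -c "
from h import *
for q in [(303,157,.2),(303,302,.2),(303,230,.2),(270,97,.205),(192,97,.205),(437,106,.175),(410,35,.160)]: print(q,wr(*q))"
```

```text
(303, 157, 0.2) [ -2.8 -73.9 200. ]
(303, 302, 0.2) [  -3.7 -191.8  200. ]
(303, 230, 0.2) [  -3.2 -129.8  200. ]
(270, 97, 0.205) [-25.1 -33.  205. ]
(192, 97, 0.205) [-79.1 -33.2 205. ]
(437, 106, 0.175) [100.6 -36.5 175. ]
(410, 35, 0.16) [ 79.4  16.3 160. ]
```

Emit:
{"api": "arm_command", "payload": {
  "series": "-1 -5 20 0 0;-1 -4.5 30 0 0;0 0 30 0 0;0 0 25 0 0;0 0 20 0 0;0 0 0 0 0;0 0 0 0 0;0 0 0 0 255;0 0 0 0 255;0 0 0 0 255;0 0 0 0 255;0 0 0 0 255;0 0 0 0 255;0 0 0 0 255;0 0 0 0 255",
  "squeeze": 12
}}

```text
time_s: 4.48
tool_pos: [0.5211, -0.1861, 0.1816]
tool_rot: [180.0, -0.0, 99.1]
force: [-0.9, 0.4, -0.7]
grip_width: 0.0417
grasp_force: 0.0
```

```bash
python3 -c "
from h import *
rep()"
```

```text
t 4.4833 local [  -3.3 -137.4  181.6] yawl 90.01 F [-0.9  0.6] -0.7 grip 41.7 0.0 q [-27.  10.  49. 102.  -8.  72.  33.]
```

Emit:
{"api": "arm_command", "payload": {
  "series": "0 0 0 0 255;0 0 0 0 255;0 0 0 0 255;0 0 0 0 255;0 0 0 0 255;0 5.5 0 0 255;0 5.5 0.3 0 255;0 5.5 0.8 0 255;0 5.5 1.4 0 255;0 5.5 2 0 255;0 0 0 0 255;0 0 0 0 255;0 0 0 0 255"
}}

```text
time_s: 5.57
tool_pos: [0.5478, -0.182, 0.1762]
tool_rot: [-180.0, 0.0, 99.1]
force: [-0.6, -1.6, -6.4]
grip_width: 0.0264
grasp_force: 12.0
```

```bash
python3 -c "
from h import *
rep()"
```

```text
t 5.5667 local [  23.7 -137.5  176.2] yawl 89.99 F [-0.9 -1.5] -6.4 grip 26.4 12.0 q [-25.  14.  48.  99. -11.  72.  34.]
```

Emit:
{"api": "arm_command", "payload": {
  "series": "0 0 0 0 0;0 0 0 0 0;0 0 0 0 0;0 0 0 0 0;0 0 0 0 0;0 0 -10 0 0;0 0 -25 0 0;0 0 -30 0 0;0 0 -30 0 0;10 0 -20 0 0;30 -8 0 0 0;30 -10 0 0 0;30 -10 0 0 0;28 -8 0 0 0;20 0 0 0 0;0 0 0 0 0;0 0 0 0 0;0 0 0 0 0"
}}

```text
time_s: 7.07
tool_pos: [0.4896, -0.0424, 0.2927]
tool_rot: [179.9, 0.0, 99.0]
force: [-0.8, -0.7, -0.0]
grip_width: 0.0872
grasp_force: 0.0
```

```bash
python3 -c "
from h import *
import cv2
rep()
w=cams.read_camera('wrist')
cv2.imwrite('pics/w2.png',cv2.resize(w[0:300,150:550],(800,600),interpolation=cv2.INTER_CUBIC))"
```

```text
t 7.0667 local [-11.7   9.4 292.7] yawl 89.95 F [-0.9 -0.6] -0.0 grip 87.2 0.0 q [-40.  -5.  40. 100.   3.  84.   8.]
```

View pics/w2.png

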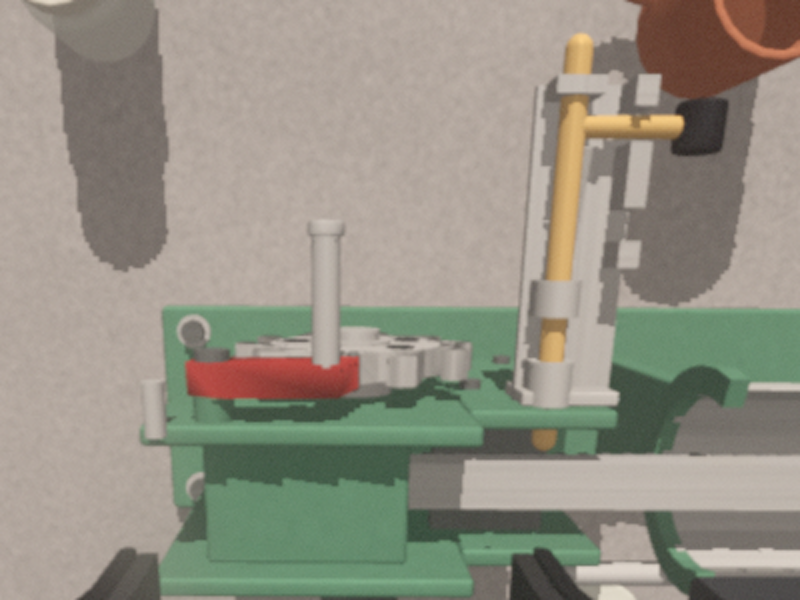

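```bash
python3 -c "
from h import *
for n,q in dict(pin0=(326,358,.192),pin1=(326,228,.192),pivot=(210,360,.194),knob=(700,127,.16),rodend=(580,45,.16),rod=(560,255,.16)).items(): print(n,wr(150+q[0]/2,q[1]/2,q[2]))"
```

```text
pin0 [-13.3  53.2 192. ]
pin1 [-13.   98.4 192. ]
pivot [-55.6  52.8 194. ]
knob [128.3 135.6 160. ]
rodend [ 80.3 163.2 160. ]
rod [ 79.4  89.5 160. ]
```

Emit:
{"api": "arm_command", "payload": {
  "series": "20 -1.3 0 0 100;30 0 0 0 100;20.6 0 10 0 100;0 0 30 0 100;0 0 35 0 100;0 0 30 0 100;0 0 14.7 0 100;0 0 0 0 100;0 0 0 0 255;0 0 0 0 255;0 0 0 0 255;0 0 0 0 255;0 0 0 0 255;0 0 0 0 255;0 0 0 0 255;0 0 0 0 255;0 0 0 0 255;0 0 0 0 255",
  "squeeze": 8
}}

```text
time_s: 8.62
tool_pos: [0.4756, 0.028, 0.1723]
tool_rot: [-179.8, -0.0, 99.1]
force: [-5.5, -1.0, 3.8]
grip_width: 0.0085
grasp_force: 7.7
```

```bash
python3 -c "
from h import *
rep()
import numpy as np
r=42
th=np.linspace(-.04,2.3,20); d=np.diff(np.c_[r*np.cos(th),r*np.sin(th)],axis=0)
print('; '.join('0 %.1f %.1f 0 255'%(a,-b) for a,b in d))"
```

```text
t 8.6167 local [-14.4  81.2 172.3] yawl 90.01 F [-5.6 -0.2] 3.8 grip 8.5 7.7 q [-43.  -2.  36. 112.   1.  70.   2.]
0 -0.1 -5.2 0 255; 0 -0.7 -5.1 0 255; 0 -1.4 -5.0 0 255; 0 -2.0 -4.8 0 255; 0 -2.5 -4.5 0 255; 0 -3.1 -4.2 0 255; 0 -3.6 -3.7 0 255; 0 -4.0 -3.3 0 255; 0 -4.4 -2.8 0 255; 0 -4.7 -2.2 0 255; 0 -4.9 -1.6 0 255; 0 -5.1 -1.0 0 255; 0 -5.2 -0.4 0 255; 0 -5.2 0.3 0 255; 0 -5.1 0.9 0 255; 0 -4.9 1.5 0 255; 0 -4.7 2.1 0 255; 0 -4.4 2.7 0 255; 0 -4.1 3.2 0 255
```

Emit:
{"api": "arm_command", "payload": {
  "series": "0 -1 0 0 255;0 -0.1 -2.6 0 255;0 -0.1 -2.6 0 255;0 -0.4 -2.5 0 255;0 -0.4 -2.5 0 255;0 -1.4 -5 0 255;0 0 0 0 255;0 0 0 0 255"
}}

```text
time_s: 9.28
tool_pos: [0.4706, 0.0272, 0.186]
tool_rot: [-179.6, -0.0, 99.1]
force: [-7.9, -0.8, -5.4]
grip_width: 0.0081
grasp_force: 8.4
```

```bash
python3 -c "
from h import *
rep()"
```

```text
t 9.2833 local [-19.6  81.2 186. ] yawl 90.01 F [-7.9  0.5] -5.4 grip 8.1 8.4 q [-43.  -4.  36. 111.   2.  72.   1.]
```

```bash
python3 -c "
from h import *
import cv2
r=42
th=np.linspace(.54,2.4,20); d=np.diff(np.c_[r*np.cos(th),r*np.sin(th)],axis=0)
print('; '.join('0 %.1f %.1f 0 255'%(a,-b) for a,b in d))
w=cams.read_camera('scene')
cv2.imwrite('pics/s3.png',cv2.resize(w[140:260,240:400],(800,600),interpolation=cv2.INTER_CUBIC))"
```

```text
0 -2.3 -3.4 0 255; 0 -2.6 -3.2 0 255; 0 -2.9 -2.9 0 255; 0 -3.2 -2.6 0 255; 0 -3.4 -2.3 0 255; 0 -3.6 -1.9 0 255; 0 -3.8 -1.6 0 255; 0 -3.9 -1.2 0 255; 0 -4.0 -0.8 0 255; 0 -4.1 -0.4 0 255; 0 -4.1 -0.0 0 255; 0 -4.1 0.4 0 255; 0 -4.0 0.8 0 255; 0 -3.9 1.2 0 255; 0 -3.8 1.6 0 255; 0 -3.6 1.9 0 255; 0 -3.4 2.3 0 255; 0 -3.2 2.6 0 255; 0 -2.9 2.9 0 255
```

View pics/s3.png

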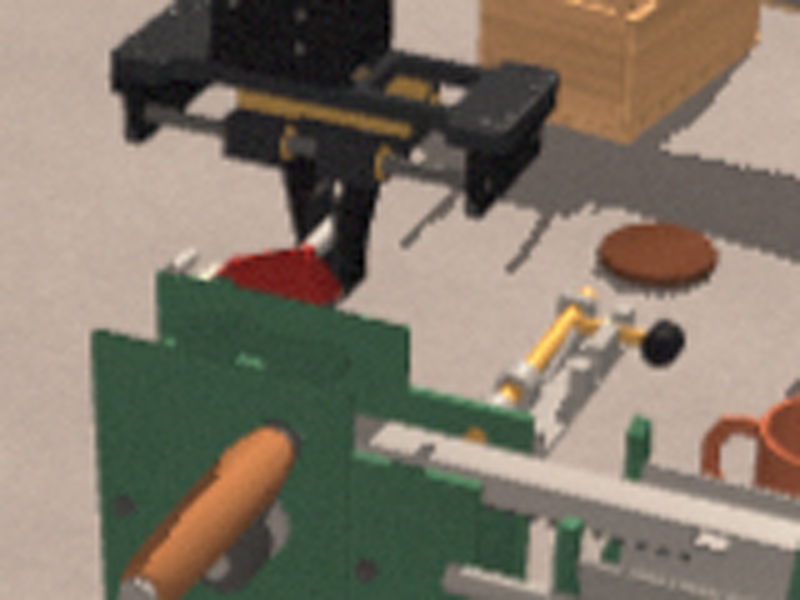

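Emit:
{"api": "arm_command", "payload": {
  "series": "0 -1.5 0 0 255;0 -2.3 -3.4 0 255;0 -2.6 -3.2 0 255;0 -2.9 -2.9 0 255;0 -3.2 -2.6 0 255;0 -3.4 -2.3 0 255;0 -3.6 -1.9 0 255;0 0 0 0 255"
}}

```text
time_s: 10.0
tool_pos: [0.4542, 0.0247, 0.2044]
tool_rot: [179.9, -0.0, 99.1]
force: [-2.9, 0.3, -7.4]
grip_width: 0.0084
grasp_force: 8.4
```

```bash
python3 -c "
from h import *
rep()"
```

```text
t 10.0 local [-36.1  81.3 204.4] yawl 90.02 F [-2.8  0.7] -7.4 grip 8.4 8.4 q [-43.  -8.  34. 112.   4.  74.  -1.]
```

Emit:
{"api": "arm_command", "payload": {
  "series": "0 -3.8 -0.6 0 255;0 -3.9 -0.6 0 255;0 -4.0 -0.4 0 255;0 -4.1 -0.2 0 255;0 -4.1 0 0 255;0 -4.1 0.4 0 255;0 -4 0.8 0 255;0 -3.9 1.2 0 255;0 -3.8 1.6 0 255;0 -3.6 1.9 0 255;0 0 0 0 255"
}}

```text
time_s: 10.92
tool_pos: [0.4141, 0.0185, 0.1994]
tool_rot: [-179.9, -0.1, 99.1]
force: [-3.3, 1.8, 4.9]
grip_width: 0.0082
grasp_force: 8.3
```

```bash
python3 -c "
from h import *
rep()"
```

```text
t 10.9167 local [-76.7  81.5 199.4] yawl 90.03 F [-3.   2.3] 4.9 grip 8.2 8.3 q [-43. -13.  32. 117.   7.  75.  -4.]
```

Emit:
{"api": "arm_command", "payload": {
  "series": "0 -3.4 2.6 0 255;0 -3.2 3 0 255;0 -2 2 0 255;0 0 0 0 255;0 0 0 0 255"
}}

```text
time_s: 11.33
tool_pos: [0.4052, 0.0171, 0.1914]
tool_rot: [-179.8, -0.0, 99.1]
force: [-4.6, 2.3, 4.3]
grip_width: 0.0085
grasp_force: 8.2
```

```bash
python3 -c "
from h import *
rep()"
```

```text
t 11.3333 local [-85.7  81.5 191.4] yawl 90.02 F [-4.2  3. ] 4.3 grip 8.5 8.2 q [-42. -14.  31. 118.   8.  74.  -5.]
```

Emit:
{"api": "arm_command", "payload": {
  "series": "0 0 0 0 0;0 0 0 0 0;0 0 0 0 0;0 0 0 0 0;0 0 0 0 0;0 0 0 0 0;0 0 0 0 0;0 0 -10 0 0;0 0 -25 0 0;0 0 -30 0 0;0 0 -30 0 0;0 0 -10 0 0;-20 10 0 0 0;-30 15 0 0 0;-30 20 0 0 0;-30 20 0 0 0;-30 20 0 0 0;-30 14 0 0 0;-30 10 0 0 0;-18 0 0 0 0"
}}

```text
time_s: 13.0
tool_pos: [0.5506, -0.1836, 0.2969]
tool_rot: [-180.0, 0.2, 99.0]
force: [0.5, 0.7, 0.9]
grip_width: 0.0874
grasp_force: 0.0
```

```bash
python3 -c "
from h import *
import cv2
rep()
w=cams.read_camera('scene')
a=cams.read_camera('side')
A=cv2.resize(w[150:270,240:400],(400,300),interpolation=cv2.INTER_CUBIC);B=cv2.resize(a[190:310,240:400],(400,300),interpolation=cv2.INTER_CUBIC)
cv2.imwrite('pics/s4.png',np.hstack([A,B]))"
```

```text
t 13.0 local [  26.3 -139.6  296.9] yawl 89.95 F [0.6 0.6] 0.9 grip 87.4 0.0 q [-25.  10.  47.  88.  -7.  85.  31.]
```

View pics/s4.png

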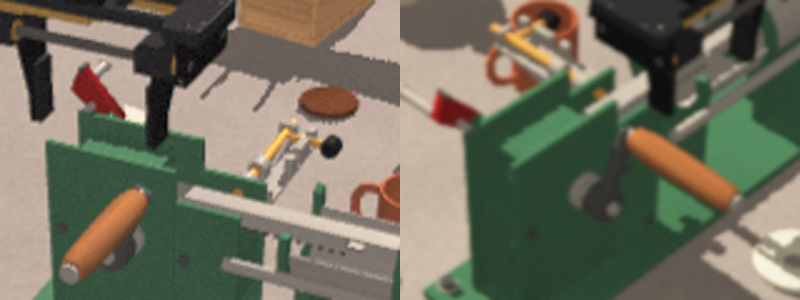

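```bash
python3 -c "
from h import *
a=np.linspace(.354,-5.08,31); d=np.diff(np.c_[70*np.sin(a),70*np.cos(a)],axis=0)
for i,(x,z) in enumerate(d): print('0 %.1f %.1f 0 255;'%(x,-z),end='' if (i+1)%10 else '  a=%.3f\n'%a[i+1])"
```

```text
0 -12.2 -3.3 0 255;0 -12.6 -1.0 0 255;0 -12.6 1.2 0 255;0 -12.2 3.5 0 255;0 -11.3 5.6 0 255;0 -10.1 7.6 0 255;0 -8.6 9.3 0 255;0 -6.8 10.7 0 255;0 -4.8 11.7 0 255;0 -2.6 12.4 0 255;  a=-1.457
0 -0.3 12.7 0 255;0 2.0 12.5 0 255;0 4.2 11.9 0 255;0 6.3 11.0 0 255;0 8.2 9.7 0 255;0 9.8 8.0 0 255;0 11.1 6.1 0 255;0 12.0 4.1 0 255;0 12.5 1.8 0 255;0 12.7 -0.5 0 255;  a=-3.269
0 12.4 -2.7 0 255;0 11.7 -4.9 0 255;0 10.6 -6.9 0 255;0 9.2 -8.7 0 255;0 7.4 -10.2 0 255;0 5.5 -11.4 0 255;0 3.3 -12.2 0 255;0 1.1 -12.6 0 255;0 -1.2 -12.6 0 255;0 -3.5 -12.2 0 255;  a=-5.080
```

Emit:
{"api": "arm_command", "payload": {
  "series": "2 -2.6 20 0 0;0 0 35 0 0;0 0 35 0 0;0 0 21 0 0;0 0 10 0 100;0 0 0 0 150;0 0 0 0 255;0 0 0 0 255;0 0 0 0 255;0 0 0 0 255;0 0 0 0 255;0 0 0 0 255;0 0 0 0 255;0 0 0 0 255;0 0 0 0 255;0 0 0 0 255;0 0 0 0 255",
  "squeeze": 15
}}

```text
time_s: 14.52
tool_pos: [0.5469, -0.1794, 0.1764]
tool_rot: [179.9, 0.0, 99.1]
force: [2.8, 0.0, -0.1]
grip_width: 0.0266
grasp_force: 15.0
```

```bash
python3 -c "
from h import *
rep()"
```

```text
t 14.5167 local [  23.3 -134.8  176.4] yawl 90.02 F [ 2.8 -0.4] -0.1 grip 26.6 15.0 q [-24.  14.  46.  99. -10.  72.  33.]
```

Emit:
{"api": "arm_command", "payload": {
  "series": "0 -12.2 -3.3 0 255;0 -12.6 -1.0 0 255;0 -12.6 1.2 0 255;0 -12.2 3.5 0 255;0 -11.3 5.6 0 255;0 -10.1 7.6 0 255;0 -8.6 9.3 0 255;0 -6.8 10.7 0 255;0 -4.8 11.7 0 255;0 -2.6 12.4 0 255;0 0 0 0 255"
}}

```text
time_s: 15.43
tool_pos: [0.4515, -0.194, 0.1167]
tool_rot: [-179.8, -0.1, 99.0]
force: [0.7, -0.4, -6.7]
grip_width: 0.0261
grasp_force: 15.0
```

```bash
python3 -c "
from h import *
rep()"
```

```text
t 15.4333 local [ -73.3 -134.3  116.7] yawl 89.98 F [ 0.6 -0.5] -6.7 grip 26.1 15.0 q [-26.   4.  48. 114.  -4.  63.  33.]
```

Emit:
{"api": "arm_command", "payload": {
  "series": "0 -0.3 12.7 0 255;0 2.0 12.5 0 255;0 4.2 11.9 0 255;0 6.3 11.0 0 255;0 8.2 9.7 0 255;0 9.8 8.0 0 255;0 11.1 6.1 0 255;0 12.0 4.1 0 255;0 12.5 1.8 0 255;0 12.7 -0.5 0 255;0 0 0 0 255"
}}

```text
time_s: 16.35
tool_pos: [0.5331, -0.1816, 0.0425]
tool_rot: [180.0, 0.0, 99.2]
force: [1.1, 1.9, 5.2]
grip_width: 0.0265
grasp_force: 15.0
```

```bash
python3 -c "
from h import *
rep()"
```

```text
t 16.35 local [   9.3 -134.8   42.5] yawl 90.09 F [1.3 1.7] 5.2 grip 26.5 15.0 q [-21.  21.  44. 108. -17.  57.  39.]
```

Emit:
{"api": "arm_command", "payload": {
  "series": "0 12.4 -2.7 0 255;0 11.7 -4.9 0 255;0 10.6 -6.9 0 255;0 9.2 -8.7 0 255;0 7.4 -10.2 0 255;0 5.5 -11.4 0 255;0 3.3 -12.2 0 255;0 1.1 -12.6 0 255;0 -0.6 -6.3 0 255;0 -0.6 -6.3 0 255;0 -1 -4 0 255;0 0 0 0 255;0 0 0 0 255"
}}

```text
time_s: 17.43
tool_pos: [0.5879, -0.1731, 0.1284]
tool_rot: [-179.9, -0.0, 99.0]
force: [-7.0, -2.2, -1.7]
grip_width: 0.0265
grasp_force: 15.0
```

```bash
python3 -c "
from h import *
rep()"
```

```text
t 17.4333 local [  64.7 -135.1  128.4] yawl 89.97 F [-7.2 -1. ] -1.7 grip 26.5 15.0 q [-22.  22.  45.  97. -16.  68.  36.]
```

Emit:
{"api": "arm_command", "payload": {
  "series": "0 -1.5 -3 0 255;0 -1.2 -3 0 255;0 -1 -3 0 255;0 -1 -2 0 255;0 0 0 0 255;0 0 0 0 255;0 0 0 0 255"
}}

```text
time_s: 18.02
tool_pos: [0.5851, -0.1735, 0.138]
tool_rot: [180.0, 0.1, 99.1]
force: [2.4, -4.5, -14.2]
grip_width: 0.0264
grasp_force: 15.0
```

```bash
python3 -c "
from h import *
rep()"
```

```text
t 18.0167 local [  61.9 -135.1  138. ] yawl 90.01 F [ 1.7 -4.8] -14.2 grip 26.4 15.0 q [-22.  21.  45.  97. -15.  69.  35.]
```

Emit:
{"api": "arm_command", "payload": {
  "series": "0 0 -3 0 255;0 0 0 0 255;0 0 0 0 255;0 0 0 0 255"
}}

```text
time_s: 18.35
tool_pos: [0.5851, -0.1735, 0.1406]
tool_rot: [180.0, 0.1, 99.1]
force: [3.7, -4.7, -15.6]
grip_width: 0.0265
grasp_force: 15.0
```

```bash
python3 -c "
from h import *
rep()"
```

```text
t 18.35 local [  61.9 -135.   140.6] yawl 90.01 F [ 2.9 -5.2] -15.6 grip 26.5 15.0 q [-22.  21.  45.  96. -15.  69.  35.]
```

Emit:
{"api": "arm_command", "payload": {
  "series": "0 0 4 0 0;0 0 0 0 0;0 0 0 0 0;0 0 0 0 0;0 0 0 0 0;0 0 0 0 0;0 0 0 0 0;0 0 -15 0 0;0 0 -30 0 0;0 0 -35 0 0;0 0 -35 0 0;0 0 -35 0 0;20 6 -10 0 0;36 10 0 0 0;36 10 0 0 0;36 10 0 0 0;36 10 0 0 0;36 10 0 0 0;36 10 0 0 0;36 0 0 0 0"
}}

```text
time_s: 20.02
tool_pos: [0.6075, 0.1081, 0.2972]
tool_rot: [180.0, 0.0, 99.1]
force: [-0.4, 0.1, -0.3]
grip_width: 0.0868
grasp_force: 0.0
```

Emit:
{"api": "arm_command", "payload": {
  "series": "0 0 0 0.1208 0;0 0 0 0.1208 0;0 0 0 0.1208 0;0 0 0 0.1208 0;0 0 0 0.1208 0;0 0 0 0.1208 0;0 0 0 0.1208 0;0 0 0 0.1208 0;0 0 0 0.1208 0;0 0 0 0.1208 60;0 0 0 0.1208 60;0 0 0 0.1208 60;0 0 0 0.1208 60;0 0 0 0 60;0 0 0 0 60"
}}

```text
time_s: 21.27
tool_pos: [0.6069, 0.1058, 0.2974]
tool_rot: [180.0, -0.0, 9.3]
force: [0.4, 0.0, -0.4]
grip_width: 0.0671
grasp_force: 0.0
```

```bash
python3 -c "
from h import *
import cv2
rep()
w=cams.read_camera('scene')
a=cams.read_camera('wrist')
A=cv2.resize(w[150:270,240:400],(400,300),interpolation=cv2.INTER_CUBIC);B=cv2.resize(a,(400,300),interpolation=cv2.INTER_AREA)
cv2.imwrite('pics/s5.png',np.hstack([A,B]))"
```

```text
t 21.2667 local [127.4 137.3 297.4] yawl 0.23 F [ 0.4 -0.1] -0.4 grip 67.1 0.0 q [-54.  17.  53.  83. -14.  86. -82.]
```

View pics/s5.png

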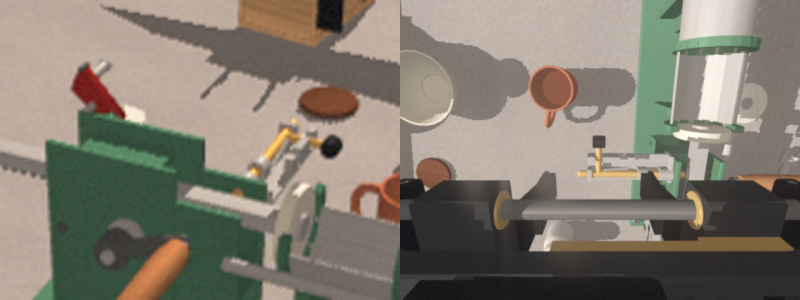

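```bash
python3 -c "
from h import *
print(wr(318.4,225,.169), wr(318.4,227,.16),wr(318,218,.169))"
```

```text
[131.  135.9 169. ] [126.9 135.9 160. ] [137.1 136.3 169. ]
```

Emit:
{"api": "arm_command", "payload": {
  "series": "0.6 1.3 30 0 60;0 0 40 0 60;0 0 40 0 60;0 0 30 0 60;0 0 12 0 60;0 0 0 0 60;0 0 0 0 60;0 0 0 0 255;0 0 0 0 255;0 0 0 0 255;0 0 0 0 255;0 0 0 0 255;0 0 0 0 255;0 0 0 0 255;0 0 0 0 255;0 0 0 0 255;0 0 0 0 255;0 0 0 0 255",
  "squeeze": 10
}}

```text
time_s: 22.87
tool_pos: [0.6077, 0.1046, 0.1454]
tool_rot: [-180.0, -0.0, 9.1]
force: [0.3, 0.3, -0.3]
grip_width: 0.0179
grasp_force: 10.0
```

```bash
python3 -c "
from h import *
rep()
th=np.linspace(0,.8,9); d=np.diff(np.c_[48*np.cos(th),48*np.sin(th)],axis=0).round(1); print(d.tolist())"
```

```text
t 22.8667 local [128.  136.  145.4] yawl 0.03 F [0.4 0.3] -0.3 grip 17.9 10.0 q [-52.  23.  50.  95. -18.  71. -79.]
[[-0.2, 4.8], [-0.7, 4.7], [-1.2, 4.6], [-1.6, 4.5], [-2.1, 4.3], [-2.5, 4.1], [-2.9, 3.8], [-3.3, 3.5]]
```

Gripped at 17.9 mm. Lift along the arc to 0.8 rad.

Emit:
{"api": "arm_command", "payload": {
  "series": "-0.2 0 -4.8 0 255;-0.7 0 -4.7 0 255;-1.2 0 -4.6 0 255;-1.6 0 -4.5 0 255;-2.1 0 -4.3 0 255;-2.5 0 -4.1 0 255;-2.9 0 -3.8 0 255;-3.3 0 -3.5 0 255;0 0 0 0 255;0 0 0 0 255"
}}

```text
time_s: 23.7
tool_pos: [0.5934, 0.1023, 0.1804]
tool_rot: [-180.0, -0.0, 9.1]
force: [-0.7, -0.1, 2.6]
grip_width: 0.0182
grasp_force: 10.0
```

```bash
python3 -c "
from h import *
rep()"
```

```text
t 23.7 local [113.6 136.  180.4] yawl 0.05 F [-0.7  0.1] 2.6 grip 18.2 10.0 q [-54.  19.  51.  95. -15.  73. -81.]
```

Emit:
{"api": "arm_command", "payload": {
  "series": "0 4 0 0 255;0 5 0 0 255;0 5 0 0 255;0 5 0 0 255;0 5 0 0 255;0 5 0 0 255;0 4 0 0 255;0 2 0 0 255;0 0 0 0 255;0 0 0 0 255"
}}

```text
time_s: 24.53
tool_pos: [0.5993, 0.0664, 0.1799]
tool_rot: [179.9, -0.0, 9.1]
force: [1.5, -0.8, 2.9]
grip_width: 0.0182
grasp_force: 10.0
```

```bash
python3 -c "
from h import *
rep()"
```

```text
t 24.5333 local [113.8  99.6 179.9] yawl -0.01 F [ 1.3 -1.1] 2.9 grip 18.2 10.0 q [-51.  19.  52.  95. -16.  73. -77.]
```

Emit:
{"api": "arm_command", "payload": {
  "series": "0 1.5 0 0 255;0 0 0 0 255;0 0 0 0 255"
}}

```text
time_s: 24.78
tool_pos: [0.5994, 0.0664, 0.1798]
tool_rot: [-180.0, -0.0, 9.1]
force: [1.3, 0.7, 3.3]
grip_width: 0.0177
grasp_force: 10.0
```

```bash
python3 -c "
from h import *
rep()"
```

```text
t 24.7833 local [113.8  99.6 179.8] yawl 0.05 F [1.4 0.5] 3.3 grip 17.7 10.0 q [-51.  19.  52.  95. -16.  73. -77.]
```

Emit:
{"api": "arm_command", "payload": {
  "series": "0 -1 0 0 255;3.3 0 3.5 0 255;2.9 0 3.8 0 255;2.5 0 4.1 0 255;2.1 0 4.3 0 255;0 0 0 0 255;0 0 0 0 0;0 0 0 0 0;0 0 0 0 0;0 0 0 0 0;0 0 0 0 0;0 0 0 0 0;0 0 -10 0 0;0 0 -25 0 0;0 0 -35 0 0;0 0 -35 0 0;0 -20 -20 0 0;0 -20 0 0 0;0 0 0 0 0;0 0 0 0 0"
}}

```text
time_s: 26.45
tool_pos: [0.6032, 0.11, 0.2896]
tool_rot: [-180.0, -0.0, 9.3]
force: [-0.3, -0.3, -0.7]
grip_width: 0.0865
grasp_force: 0.0
```

```bash
python3 -c "
from h import *
import cv2
rep()
w=cams.read_camera('scene')
a=cams.read_camera('wrist')
A=cv2.resize(w[150:270,240:400],(400,300),interpolation=cv2.INTER_CUBIC);B=cv2.resize(a[130:370,200:520],(400,300),interpolation=cv2.INTER_CUBIC)
cv2.imwrite('pics/s6.png',np.hstack([A,B]))
for z in (.16,.179,.194): print(z)"
```

```text
t 26.45 local [124.5 142.1 289.6] yawl 0.21 F [-0.4 -0.2] -0.7 grip 86.5 0.0 q [-55.  17.  53.  84. -13.  85. -83.]
0.16
0.179
0.194
```

View pics/s6.png

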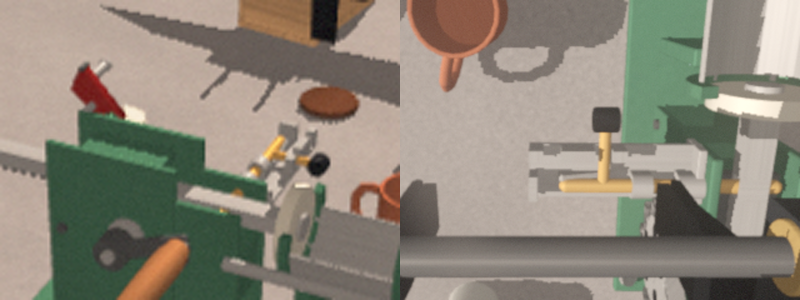

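```bash
python3 -c "
from h import *
print(wr(364.8,226,.16))
for th in (0,.2,.4):
    q=np.array([.08+.048*np.cos(th),.101,.16+.048*np.sin(th)]); w=np.r_[P+Rz(W)@q[:2],q[2]]; u=proj('scene',w); print(th,((u-[240,150])*2.5).round(1))"
```

```text
[126.5  98.8 160. ]
0 [318.4 161.9]
0.2 [318.1 152.8]
0.4 [315.8 143.5]
```

```bash
python3 -c "
from cell import env
print(env.sign_off())"
```

```text
the job is handed in; nothing more can be done
None
```

The pawl is thrown over and staying clear, the ram is wound fully back to its stop, and the bolt is home with its handle down in the far notch. I handed the job in at about 26 s; the sign-off returned no verdict.

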